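# Refit the lift spring and the floating die plate of a bath-bomb press

## Task

Finish reassembling the bath-bomb press after its wash. Slide the loose spring that has a tail down over the bare guide post and twist it until its tail drops into the notch of the cup, so that it sits fully home; then set the die plate over both posts, die block up, so that it lies flat on the two springs. Leave everything else on the bench where it stands.

Things in the scene. Friction and masses are not known exactly. Their poses are not given: they have to be found in the camera images.
- spring_mid (a point): Centre (half-way up) of the loose lift spring, dark spring steel, standing upright on the bench: 90 mm high, 36 mm outside, 28 mm inside, 4 mm wire, flat closed ends. Stiff: it does not give under the hand. z runs up its axis; x points along its tail. The only loose spring with a tail.
- spring_tail (a point): Tip of that spring's tail: the straight end of the bottom coil, sticking out radially to 32 mm from the axis, 2 mm above the spring's foot.
- bare_post_end (a point): End of the bare guide post, on its axis: 22 mm thick, the last 7 mm tapering to 13 mm, 108 mm above the cup floor, leaning 30 degrees from vertical towards the robot. It may be the left or the right post. Once the spring is home this end stands 18 mm above it and comes up between the fingers, so hold the spring near its top.
- bare_seat (a point): Centre of the floor of the cup at the foot of the bare post. z runs up the post, y level along the line of both posts, x up the slope of the bed, away from the robot. The cup is 41 mm wide inside, 54 mm outside; its 10 mm high rim is broken by one 8 mm notch for the tail. While the tail lies on the rim, the spring stands 10 mm too high.
- bed_mid (a point): Half-way between the two cup floors, axes as bare_seat. A 37 mm thick lower punch stands here, its top 37 mm above this point. The bare post's cup is clamped so that its notch looks down the slope, to -x of this frame, give or take 50 degrees; its exact direction is not in the readings: feel or look for it.
- fitted_seat (a point): Centre of the cup floor at the foot of the other post, 130 mm from the bare one, same axes, same post. Its spring, twin of the loose one, is already in place, its top 90 mm above this point.
- plate_block (a point): The loose die plate, lying on the bench: a point on its centre line 30 mm above its underside. Aluminium plate 60 mm (its x) by 190 mm (its y) by 10 mm, a 50 mm square die block with a 39 mm bore on its middle, rising to 50 mm above the underside. z is up. It fits either way round. Take it by the block, closing across x, so that the holes stay free.
- plate_hole (a point): One of the plate's two 25 mm holes, at its underside, 65 mm from the middle along the plate's +y; the other lies as far along -y. In place, the underside rests on both springs, 90 mm above the cup floors, and the post ends stand 8 mm out of the plate.
- short_spring_mid (a point): Centre of a spare spring of another machine, 60 mm high and 34 mm thick, without a tail. Leave it.
- nut0_mid (a point): Centre of a knurled nut, 40 mm wide and 18 mm high, lying flat. Leave it.
- nut1_mid (a point): Centre of a second such nut. Leave it.
- wrench_grip (a point): Handle of an open wrench, 170 mm long, lying on the bench. Leave it.
- measure_mid (a point): Centre of a steel measuring mug, 76 mm wide and 60 mm high. Leave it.

How it is judged (in metres and radians):
On the way, in this order (a step that is already met when the one before it is completed fails the run):
1. the tailed spring is fully home in the cup of the bare post, its tail in the notch (z of spring_mid in the frame of bare_seat between 0.041 and 0.049 m and x of spring_mid in the frame of bare_seat between -0.007 and 0.007 m and y of spring_mid in the frame of bare_seat between -0.007 and 0.007 m and angle between the z axis of spring_mid and the z axis of bare_seat, either way round below 0.08 rad), for 0.3 s.
2. the die plate is over both posts and lies flat on the two springs (z of plate_block in the frame of bed_mid between 0.115 and 0.125 m and x of plate_block in the frame of bed_mid between -0.006 and 0.006 m and y of plate_block in the frame of bed_mid between -0.006 and 0.006 m and angle between the z axis of plate_block and the z axis of bed_mid, either way round below 0.06 rad and angle between the y axis of plate_block and the y axis of bed_mid, either way round below 0.06 rad), for 0.2 s.
At the end, for the whole second after the job is handed in: Spring on the bare post, foot within 4 mm of the cup floor, centred within 7 mm, within 4.5 degrees of the post. Plate over both posts, block up, flat on both springs: centre within 6 mm, height within 5 mm, within 3.4 degrees. Both at rest (all of step 1 and all of step 2 and linear speed of each of spring, plate below 0.02 m/s); the robot touches nothing.
It fails at once if a bystander (short spring, nuts, wrench, mug) is moved by more than 30 mm (distance of any of short_spring_mid, nut0_mid, nut1_mid, wrench_grip, measure_mid from where it was at the start of the episode above 0.03 m).
It also fails if it takes over 72 s, if anything falls off the work surface, if the arm or the gripper's body presses on something with over 40 N, if the wrist force passes 120 N, or if a joint passes its speed limit or range.

## Robot

A 6-joint arm with a two-finger parallel gripper is mounted at the origin on the work surface. World frame = base frame: x ahead of the robot, y to its left, z up, the work surface at z = 0. Lengths are in mm, angles in rad, forces in N, time in s.
With the tool pointing down it reaches from about 250 to 775 mm from the base axis. Payload 4 kg.
Tool frame: the origin (TCP) lies at the very end of the fingers, on their centre line; the grasp point (between the pads) lies 19 mm behind it (ctrl.pinch_z is the distance from the TCP to the grasp point, in mm); z points along the fingers, y is the line along which they close (so a half turn about z gives the same grasp; the last joint's range is limited). The gripper opens to 94 mm and grips with 3 to 60 N. Pads are 16 mm wide; open, the fingers measure 119 mm over their backs; the gripper's body (75 mm by 177 mm) begins 78 mm behind the grasp point.
Start: joints at [-1.437, 0.087, 1.371, -0, 1.684, -0.103], TCP at [129.022, -534.671, 205.506] pointing down, gripper open.
Joint ranges: [-3.1, 3.1], [-0.76, 2.03], [0.27, 2.55], [-1.08, 4.22], [0.17, 2.65], [-2.57, 2.57]. Speed limits (rad/s): [2.79, 2.79, 3.14, 3.14, 3.14, 3.14].

## Interface

Orientations are given as [roll, pitch, yaw] about the fixed x, y, z axes, in that order (R = Rz(yaw) Ry(pitch) Rx(roll)).
In Python, from workcell import ctrl gives the robot as it stands.
- The arm moves only by the tool servo_tool, never from a script. Its argument "increments" is one flat list of numbers, 7 for each row, row after row: the shift along the tool's x, y, z in m, then the turn, a rotation vector about the tool's x, y, z in rad, then the closure in counts, from 0 (fully open) to 255 (shut). In form: [dx, dy, dz, rx, ry, rz, fingers, dx, dy, dz, rx, ry, rz, fingers, ...]. A call has 1 to 12 rows; each row is the pose to reach, as a shift and turn from the pose commanded when the call began, along the tool's axes at that moment; what a row does not reach only later rows make up. A row lasts 1/8 s, in which the tool goes at most 62.5 mm and 10.7 degrees, less where a joint would pass 70% of its speed; a pose out of reach is approached as far as the arm can. A call with a gripper value outside its range is refused whole. The fingers move at their own pace and stop on an object; "force" is the grip in N (left out, the last holds). Time passes only in rows, so rows that repeat a pose let the fingers close. It gives the time, the measured TCP pose, the force, the opening and the grip force at its end, in the units of the state.
- ctrl.sense(): the state, without advancing time (a new reading comes with each control period).
- ctrl.read_camera(name): name is "scene" or "top"; returns the picture (480x640x3 uint8, red, green, blue); there is no depth.
- ctrl.camera_info(name): a dict with "intrinsics" (3x3 intrinsics, pixels), "pose" (4x4, takes a point from camera to world coordinates). Camera axes: x right, y up, looking along -z (the intrinsics and any distortion apply to the point x, -y, -z); pixel columns grow to the right and rows downward; lengths in mm; the calibration is good to about 2 mm. A picture is of the moment at which its call begins. camera_info takes no time and is no camera call.
- ctrl.finish_job(): hands the job in; it is judged then, once.
The state is a dict: "time": time; "joint_pos": joint angles; "qvel": joint speeds; "effort": joint torques, N m; "eef_pos": TCP position; "tcp_rot": TCP orientation; "force": force on the tool from outside, world axes, zero at the start; "torque": the same for the moment, N m; "opening": opening from 0.0 (shut) to 1.0 (fully open); "grip_force": force on a finger pad.
Only numpy, scipy, OpenCV 4.12 (cv2) and the standard library are available. Lean on these libraries where they do the work, as an engineer would, in place of code of your own. Each camera call takes 0.05 s, during which the arm holds its last target. There are 200 camera calls.

## Working session

There is one attempt and no reset: what is moved stays moved. The work goes in short steps, Python scripts to look and compute and a tool call to move; the robot and the scene stay as the last step left them, time stands still between calls to the robot, and variables do not carry over. Pictures are saved under pics/ and viewed, at most 10 in all, crops included, and the job is handed in when it is done.

Besides the shell and the picture viewer there is one more tool, called after "Request:" as name(argument=value, ...) on one line, values as JSON. servo_tool: Moves the arm, as the interface text tells. Its arguments: {"type":"object","properties":{"increments":{"type":"array","items":{"type":"number"}},"force":{"type":"number"}},"required":["increments"]}

```bash
ls; mkdir -p pics
python3 - <<'E'
from workcell import ctrl
import cv2,numpy as np
np.set_printoptions(precision=4,suppress=True)
for n in("scene","top"):
    i=ctrl.camera_info(n);print(n,i)
    cv2.imwrite(f"pics/{n}0.png",ctrl.read_camera(n)[:,:,::-1])
print(ctrl.sense(),ctrl.pinch_z)
E
```

```text
pics
scene {'intrinsics': array([[587.2297,   0.    , 328.347 ],
       [  0.    , 587.2297, 238.0386],
       [  0.    ,   0.    ,   1.    ]]), 'pose': array([[   0.7429,   -0.5269,    0.4129, 1115.688 ],
       [   0.6693,    0.5743,   -0.4714, -689.5155],
       [   0.0113,    0.6265,    0.7793, 1217.4846],
       [   0.    ,    0.    ,    0.    ,    1.    ]])}
top {'intrinsics': array([[574.4187,   0.    , 315.5889],
       [  0.    , 574.4187, 234.5021],
       [  0.    ,   0.    ,   1.    ]]), 'pose': array([[   0.0032,    0.9962,   -0.0865,  450.3764],
       [  -0.9998,    0.0016,   -0.0186,  -39.8257],
       [  -0.0184,    0.0865,    0.9961, 1168.9782],
       [   0.    ,    0.    ,    0.    ,    1.    ]])}
{'time': 0.1, 'joint_pos': array([-1.437 ,  0.0879,  1.3721,  0.    ,  1.6836, -0.1031]), 'qvel': array([-0.0003, -0.0028, -0.0033,  0.0006, -0.0009, -0.0009]), 'effort': array([  0.0031, -34.1251, -30.3303,   0.072 ,   0.0304,  -0.0001]), 'eef_pos': array([ 128.9907, -534.1504,  204.4002]), 'tcp_rot': array([-3.1396, -0.0002,  0.2369]), 'force': array([ 0.1218, -0.2221, -0.1745]), 'torque': array([-0.0307, -0.0079, -0.0044]), 'grip_force': 0.0, 'opening': 0.9969554893426607} 18.8
```

View pics/scene0.png

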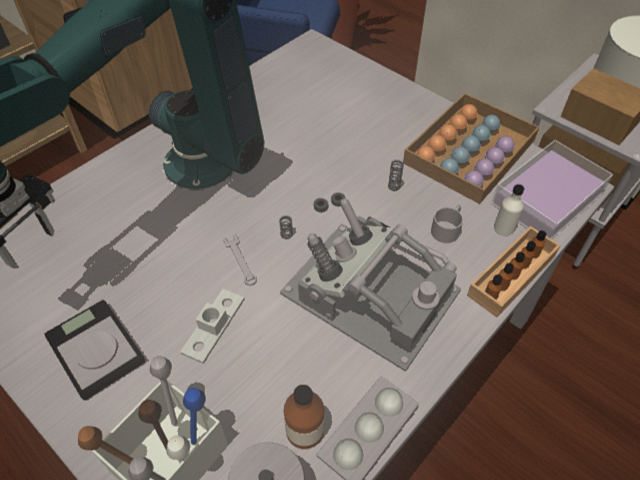

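View pics/top0.png

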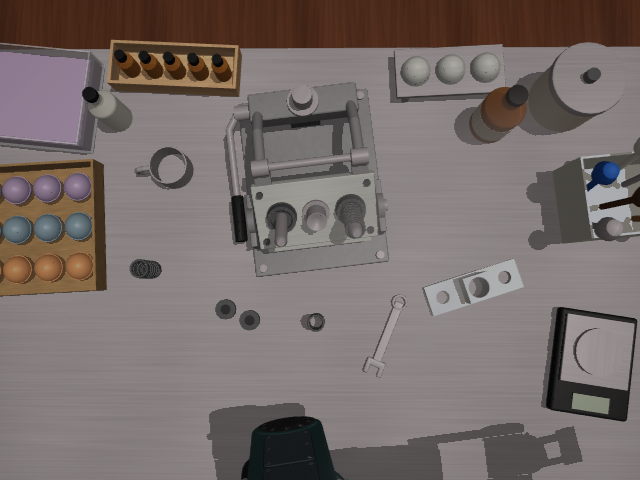

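The scene view shows the tailed spring at (397,176), bare post at (352,215), fitted post (320,250) and plate (212,325). In the top view they are at (146,269), (281,220), (350,212) and (474,287). I'll enlarge crops next.

Run:
```python
import cv2,numpy as np
T=cv2.imread('pics/top0.png');S=cv2.imread('pics/scene0.png')
def c(I,x,y,w,h,W,H):
    o=cv2.resize(I[y:y+h,x:x+w],(W,H),interpolation=cv2.INTER_CUBIC)
    s=W/w
    for k in range(0,w,10):cv2.line(o,(int((k+.5)*s),0),(int((k+.5)*s),6 if (x+k)%50 else 14),(0,0,255),1)
    for k in range(0,h,10):cv2.line(o,(0,int((k+.5)*s)),(6 if (y+k)%50 else 14,int((k+.5)*s)),(0,0,255),1)
    return o
a=np.hstack([c(T,120,245,50,50,300,300),c(S,370,150,50,50,300,300)])
b=np.hstack([c(T,250,170,140,105,400,300),c(S,290,185,140,105,400,300)])
a=np.hstack([a,np.zeros((300,200,3),np.uint8)])
cv2.imwrite('pics/m1.png',np.vstack([a,b]))
b=np.hstack([c(T,415,250,120,90,400,300),c(S,170,280,120,90,400,300)])
d=np.hstack([c(T,250,180,80,60,400,300),c(S,330,185,60,45,400,300)])
cv2.imwrite('pics/m2.png',np.vstack([b,d]))
```

```text
(no output)
```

View pics/m1.png

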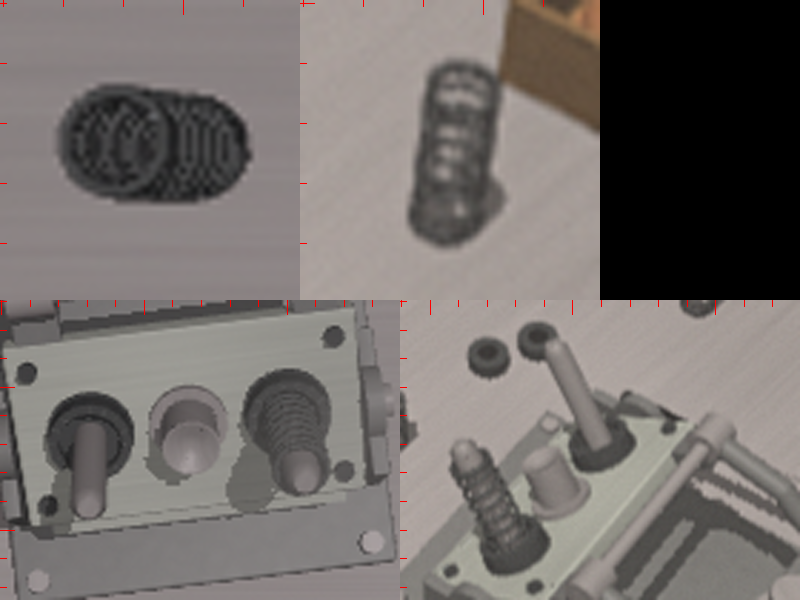

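View pics/m2.png

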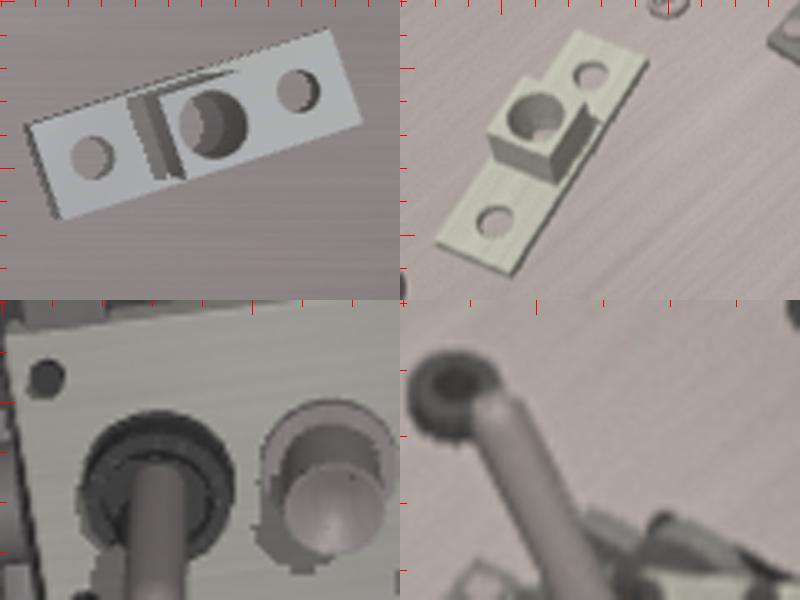

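m1 and m2 give spring top ring centres, post ends, the punch top and plate holes. I can't see the tail or the notch clearly yet. Next: fit poses, plus one contrast-stretched enlargement.

```bash
cat > h.py <<'E'
from workcell import ctrl
import numpy as np,cv2
from scipy.spatial.transform import Rotation as R
from scipy.optimize import least_squares
np.set_printoptions(precision=3,suppress=True)
C={n:ctrl.camera_info(n) for n in("top","scene")}
def proj(n,p):
    i=C[n];P=np.linalg.inv(i["pose"]);q=np.atleast_2d(p)@P[:3,:3].T+P[:3,3]
    q=q*[1,-1,-1];u=q@i["intrinsics"].T;return u[:,:2]/u[:,2:]
def ray(n,px,z):
    i=C[n];d=np.linalg.inv(i["intrinsics"])@[px[0],px[1],1]*[1,-1,-1];d=i["pose"][:3,:3]@d
    o=i["pose"][:3,3];return o+d*(z-o[2])/d[2]
def tri(a,b):
    f=lambda p:np.r_[(proj("top",p)-a)[0],(proj("scene",p)-b)[0]]
    s=least_squares(f,[500,0,50]);return s.x,s.fun
def bedR(yaw,t=np.pi/6): return R.from_euler('z',yaw)*R.from_euler('y',-t)  # z leans to -x, x up slope
E
python3 - <<'E'
from h import *
st={"spr_top90":((138.2,268),(396.7,163.2)),"bare_end":((280.3,240),(344.2,200.3)),"fit_end":((355.6,229.7),(311.7,237.5)),
"punch":((317,221.6),(338,240.3)),"block50":((478.4,287),(210.6,315.5)),"holeA10":((442.1,296.6),(226.5,302)),"holeB10":((503.9,276.8),(198,345.8))}
for k,(a,b) in st.items(): print(k,*tri(a,b))
B=np.array([[0,65,108],[0,-65,108],[0,0,37.]])
K=["bare_end","fit_end","punch"]
def f(v,t=np.pi/6):
    P=bedR(v[3],t).apply(B)+v[:3]
    return np.r_[(proj("top",P)-[st[k][0] for k in K]).ravel(),(proj("scene",P)-[st[k][1] for k in K]).ravel()]
s=least_squares(f,[500,0,60,0.]);print(s.x,s.fun)
s2=least_squares(lambda v:f(v,v[4]),[500,0,60,0.,.5]);print(s2.x)
I={n:cv2.imread(f'pics/{n}0.png') for n in C}
def c(n,x,y,w,h,W,H):
    o=cv2.resize(I[n][y:y+h,x:x+w],(W,H),interpolation=cv2.INTER_LANCZOS4).astype(float)
    o=np.clip((o-20)*2.2,0,255).astype(np.uint8);return o
a=np.hstack([c("top",262,195,40,30,400,300),c("scene",340,205,40,30,400,300)])
b=np.hstack([c("top",130,254,40,30,400,300),c("scene",380,166,40,30,400,300)])
cv2.imwrite('pics/m3.png',np.vstack([a,b]))
E
```

```text
spr_top90 [480.191 314.923  90.532] [-0.081 -0.079 -0.161  0.035]
bare_end [525.432  38.461 195.666] [-0.031 -0.031 -0.06   0.007]
fit_end [543.219 -90.552 189.104] [ 0.343  0.335  0.629 -0.039]
punch [563.433 -23.227 133.903] [ 0.153  0.149  0.277 -0.028]
block50 [ 446.581 -334.847   43.848] [-0.163 -0.16  -0.275 -0.023]
holeA10 [ 426.468 -272.195    7.718] [0.149 0.146 0.256 0.016]
holeB10 [ 466.635 -396.056    7.447] [0.021 0.02  0.034 0.003]
[585.921 -19.162  99.507   0.137] [ 0.42   1.173  0.673  1.257 -0.672 -1.987 -0.85   0.5   -0.132 -1.506
  2.006  1.146]
[578.451 -20.143  95.802   0.139   0.425]
```

View pics/m3.png

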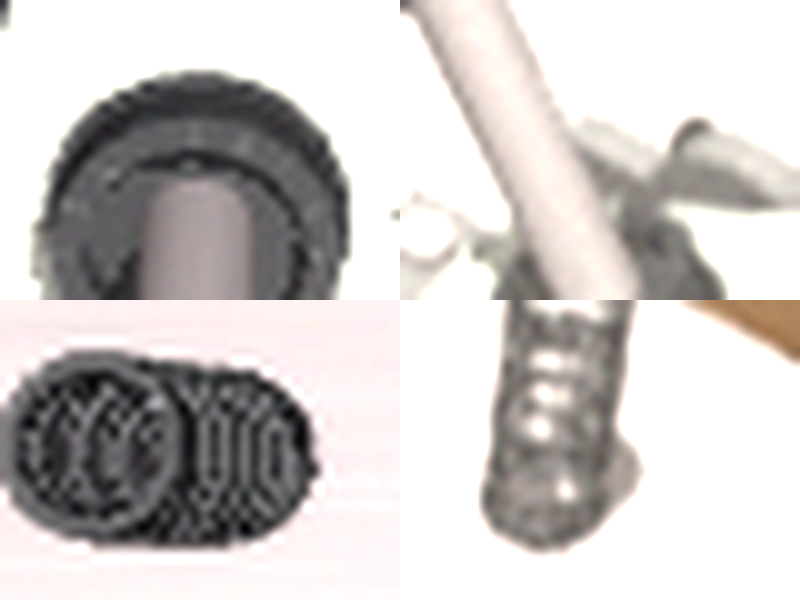

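Notch candidate in the top crop is near (110,285), i.e. px (273,223). The spring foot has a small bump at its right end and a grey blob in the scene view. I'll overlay the model to refine.

```bash
cat >> h.py <<'E'
th=np.linspace(0,2*np.pi,61)
def circ(r,z,o=(0,0)): return np.c_[o[0]+r*np.cos(th),o[1]+r*np.sin(th),z+0*th]
def crop(n,I,x,y,w,h,W,H,curves=(),g=1.0,b=0):
    s=W/w;o=cv2.resize(I[y:y+h,x:x+w],(W,H),interpolation=cv2.INTER_CUBIC).astype(float)
    o=np.clip((o-b)*g,0,255).astype(np.uint8)
    for P,col in curves:
        q=((proj(n,P)-[x,y]+.5)*s)
        cv2.polylines(o,[np.round(q).astype(int)],False,col,1,cv2.LINE_AA)
    return o
def bedcurves(v):
    Rm=bedR(v[3]);o=[]
    for sy in(65,-65):
        for r,z,c in((6.5,108,(0,0,255)),(11,101,(0,255,0)),(11,90,(0,255,0)),(27,10,(0,0,255)),(20.5,10,(255,255,0))):
            o.append((Rm.apply(circ(r,z,(0,sy)))+v[:3],c))
    o.append((Rm.apply(circ(18.5,37))+v[:3],(255,0,255)));return o
E
python3 - <<'E'
from h import *
I={n:cv2.imread(f'pics/{n}0.png') for n in C}
v=[585,-20,99,.137]
a=np.hstack([crop("top",I["top"],255,185,120,90,400,300,bedcurves(v),1.3),crop("scene",I["scene"],300,185,100,75,400,300,bedcurves(v),1.3)])
sp=[(circ(18,0)+[480,315,0],(0,0,255)),(circ(18,90)+[480,315,0],(0,255,0)),(circ(32,2)+[480,315,0],(255,0,0))]
b=np.hstack([crop("top",I["top"],130,254,40,30,400,300,sp),crop("scene",I["scene"],375,156,56,42,400,300,sp)])
cv2.imwrite('pics/m4.png',np.vstack([a,b]))
E
```

```text
(no output)
```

View pics/m4.png

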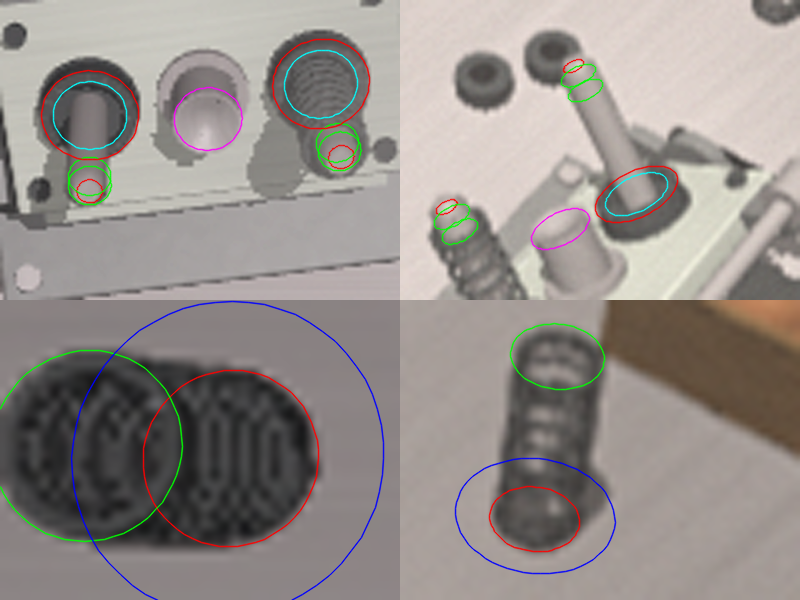

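The spring overlay fits at (480,315). The tail is hidden in the top view, so it points roughly to +y, which agrees with the blob in the scene view. The bed fit is close; I'll do one finer overlay on tips and notch.

Run:
```python
from h import *
for d in(60,75,90,105,120):
    a=np.radians(d);P=np.array([480+32*np.cos(a),315+32*np.sin(a),2]);print(d,proj("top",P),proj("scene",P))
# blob in scene: dump gray
I={n:cv2.imread(f'pics/{n}0.png') for n in C}
print(cv2.cvtColor(I["scene"],6)[174:194,388:410])
v=[585,-20,99,.137];c=bedcurves(v)
a=np.hstack([crop("top",I["top"],262,200,40,60,400,600,c,1.4,20)[:, :],
 np.vstack([crop("scene",I["scene"],328,192,32,24,400,300,c,1.4,20),crop("top",I["top"],338,214,32,24,400,300,c,1.4,20)])])
cv2.imwrite('pics/m5.png',a)
```

```text
60 [[138.963 261.374]] [[403.687 183.206]]
75 [[137.294 265.152]] [[402.233 181.312]]
90 [[136.641 269.212]] [[400.187 179.718]]
105 [[137.051 273.281]] [[397.688 178.527]]
120 [[138.496 277.08 ]] [[394.905 177.817]]
[[160 130  79  73  75 105 124 104 104  86  82  90  77  76 124 160 160 158
  158 158 156 157]
 [160 116  71  76  87 120 149 133 128  94  86  75  72  79 134 161 159 158
  157 155 155 155]
 [157  98  66  89  78  89 118 117 114  93  80  71  63  86 148 161 159 157
  156 156 158 155]
 [155  89  75  94  89 108 112  94  86  80  85  83  66 100 162 161 157 156
  155 157 158 157]
 [156  88  76  91 111 138 140 101  84  71  87  93  70 105 163 158 157 158
  156 157 156 158]
 [158  92  70  81  97 124 135 103  92  75  75  82  64  92 140 160 157 157
  156 158 159 159]
 [156  87  72  73  73  81  89  87  88  79  75  71  66  82 106 138 159 159
  158 159 160 157]
 [145  76  79  81  65  69  78  84  77  65  71  66  67  84  94 111 156 160
  160 159 159 158]
 [124  66  75  80  78  80  88  90  90  74  73  65  67  93  93  99 140 159
  159 160 158 157]
 [119  73  70  86  88  82  83  93 104  85  78 
[... 277 characters left out ...]
4  62  75 106 136 160 159 157
  154 154 155 156]
 [103  74  81  86  75  80  82  75  78  71  76  67  93 138 159 159 155 156
  156 158 157 160]
 [137  81  75  79  82  90  86  78  72  66  74  85 133 159 160 157 156 156
  154 158 159 159]
 [157 124 101  79  77  78  82  68  65  71  95 131 160 159 157 155 154 157
  158 159 161 159]
 [162 158 145 122  99  76  80  86  90 125 144 162 160 157 156 157 158 158
  158 159 158 157]
 [161 161 163 158 143 130 128 135 136 160 160 159 157 156 156 157 159 162
  159 157 156 158]
 [161 160 161 160 164 161 162 161 161 160 159 157 155 157 158 157 158 158
  158 157 156 157]
 [161 160 161 161 162 161 160 159 158 158 156 158 156 158 159 158 159 158
  159 158 157 161]]
```

View pics/m5.png

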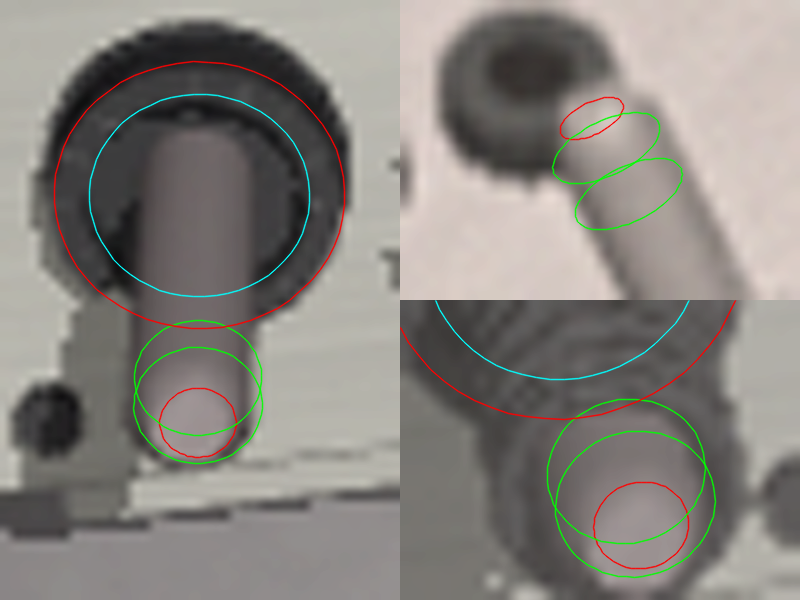

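The post tips match with about a 1.5 mm shift along the axis, so the bed is about (584,-20,100.5) with yaw 0.133. The notch is hidden behind the post, so I'll find it by feel. Now the grasp of the spring.

```bash
cat >> h.py <<'E'
V=np.array([584,-20,100.5]);YAW=.133;BR=bedR(YAW)
def down(psi): return R.from_euler('xyz',[np.pi,0,psi])
def cur():
    s=ctrl.sense();return s["eef_pos"],R.from_euler('xyz',s["tcp_rot"]),s
def go(pos,rot):
    p,r,s=cur();d=r.inv().apply(np.array(pos)-p)/1000;w=(r.inv()*rot).as_rotvec()
    print("inc",np.round(d,4).tolist(),np.round(w,3).tolist(),"rows",max(np.linalg.norm(d)/.0625,np.linalg.norm(w)/.187))
def bed(p): return BR.apply(p)+V
def bedtool(psi): return BR*R.from_euler('xyz',[np.pi,0,psi])
E
python3 - <<'E'
from h import *
go([480,315,250],down(np.pi/2))
go([480,315,61],down(np.pi/2))
E
```

```text
inc [0.5405, -0.7432, -0.044] [-0.002, -0.002, -1.334] rows 14.71950650889824
inc [0.5404, -0.7428, 0.145] [-0.002, -0.002, -1.334] rows 14.879376429012467
```

Request:
servo_tool(increments=[0.54,-0.743,-0.044,0,0,-1.334,0,0.54,-0.743,-0.044,0,0,-1.334,0,0.54,-0.743,-0.044,0,0,-1.334,0,0.54,-0.743,-0.044,0,0,-1.334,0,0.54,-0.743,-0.044,0,0,-1.334,0,0.54,-0.743,-0.044,0,0,-1.334,0,0.54,-0.743,-0.044,0,0,-1.334,0,0.54,-0.743,-0.044,0,0,-1.334,0,0.54,-0.743,-0.044,0,0,-1.334,0,0.54,-0.743,-0.044,0,0,-1.334,0,0.54,-0.743,-0.044,0,0,-1.334,0,0.54,-0.743,-0.044,0,0,-1.334,0])

```text
time: 1.6
eef_pos: [415.1, 159.9, 241.2]
tcp_rot: [3.141, 0.001, 1.572]
force: [1.6, -0.4, 0.1]
opening: 1.002
grip_force: 0.0
```

Run:
```python
from h import *
print(cur()[2])
go([480,315,250],down(np.pi/2))
```

```text
{'time': 1.6, 'joint_pos': array([ 0.241, -0.153,  1.534, -0.001,  1.761,  0.24 ]), 'qvel': array([ 0.989,  0.75 , -0.669, -0.005, -0.089,  0.991]), 'effort': array([ -2.004, -27.114, -27.862,   0.38 ,   0.277,  -0.798]), 'eef_pos': array([415.146, 159.919, 241.155]), 'tcp_rot': array([3.141, 0.001, 1.572]), 'force': array([ 1.619, -0.374,  0.14 ]), 'torque': array([-0.067, -0.152, -0.015]), 'grip_force': 0.0, 'opening': 1.00210672723171}
inc [0.155, 0.065, -0.0089] [0.0, 0.001, 0.001] rows 2.6932443325223807
```

Request:
servo_tool(increments=[0.13,0.055,0,0,0,0,0,0.13,0.055,0,0,0,0,0,0.13,0.055,0.0,0,0,0,0,0.13,0.055,0.0,0,0,0,0,0.13,0.055,0.0,0,0,0,0])

```text
time: 2.22
eef_pos: [469.7, 286.3, 241.6]
tcp_rot: [3.141, 0.001, 1.569]
force: [0.7, 0.4, 0.5]
opening: 1.002
grip_force: 0.0
```

Run:
```python
from h import *
go([480,315,61],down(np.pi/2))
```

```text
inc [0.0288, 0.0102, 0.1806] [0.0, 0.001, -0.001] rows 2.930829707081568
```

Request:
servo_tool(increments=[0.0288,0.0102,0.08,0,0,0,0,0.0288,0.0102,0.1,0,0,0,0,0.0288,0.0102,0.15,0,0,0,0,0.0288,0.0102,0.1806,0,0,0,0,0.0288,0.0102,0.1806,0,0,0,0,0.0288,0.0102,0.1806,0,0,0,0])

```text
time: 2.98
eef_pos: [481.4, 316.2, 63.1]
tcp_rot: [3.138, -0.001, 1.57]
force: [0.2, 1.1, 0.8]
opening: 0.997
grip_force: 0.0
```

Request:
servo_tool(increments=[0,0,0,0,0,0,255,0,0,0,0,0,0,255,0,0,0,0,0,0,255,0,0,0,0,0,0,255,0,0,0,0,0,0,255], force=35)

```text
time: 3.6
eef_pos: [480.1, 316.6, 60.6]
tcp_rot: [-3.141, 0.0, 1.571]
force: [-0.0, -0.4, 0.4]
opening: 0.502
grip_force: 0.0
```

Request:
servo_tool(increments=[0,0,0,0,0,0,255,0,0,0,0,0,0,255,0,0,0,0,0,0,255,0,0,0,0,0,0,255])

```text
time: 4.1
eef_pos: [480.1, 316.5, 60.6]
tcp_rot: [-3.141, 0.0, 1.571]
force: [0.6, -0.2, -0.9]
opening: 0.359
grip_force: 35.0
```

Run:
```python
from h import *
psi=np.pi/2+1.45
print("pinch depth: spring foot from TCP", )
go([480,315,230],down(np.pi/2))
# approach pose over bare post: foot at bed z=150
```

```text
pinch depth: spring foot from TCP
inc [-0.0015, -0.0002, -0.1694] [-0.0, 0.0, -0.0] rows 2.7101239728076623
```

Request:
servo_tool(increments=[0,0,-0.06,0,0,0,255,0,0,-0.12,0,0,0,255,0,0,-0.17,0,0,0,255,0,0,-0.17,0,0,0,255])

```text
time: 4.6
eef_pos: [482.3, 317.7, 236.9]
tcp_rot: [3.132, -0.005, 1.571]
force: [0.1, -0.2, -1.4]
opening: 0.362
grip_force: 35.0
```

Run:
```python
from h import *
go(bed([0,65,200]),bedtool(np.pi/2+1.0))
```

```text
inc [-0.2863, -0.0057, -0.0384] [-0.489, -0.231, -1.108] rows 6.593141036054019
```

Request:
servo_tool(increments=[-0.2,-0.0057,-0.0384,-0.489,-0.231,-1.108,255,-0.2,-0.0057,-0.0384,-0.489,-0.231,-1.108,255,-0.2,-0.0057,-0.0384,-0.489,-0.231,-1.108,255,-0.2,-0.0057,-0.0384,-0.489,-0.231,-1.108,255,-0.2,-0.0057,-0.0384,-0.489,-0.231,-1.108,255,-0.2,-0.0057,-0.0384,-0.489,-0.231,-1.108,255,-0.2,-0.0057,-0.0384,-0.489,-0.231,-1.108,255,-0.2,-0.0057,-0.0384,-0.489,-0.231,-1.108,255,-0.2,-0.0057,-0.0384,-0.489,-0.231,-1.108,255,-0.2,-0.0057,-0.0384,-0.489,-0.231,-1.108,255])

```text
time: 5.85
eef_pos: [474.7, 116.8, 268.8]
tcp_rot: [2.851, 0.427, 2.641]
force: [0.2, -0.3, -1.5]
opening: 0.362
grip_force: 35.0
```

Run:
```python
from h import *
p,r,s=cur();print(s["eef_pos"],s["tcp_rot"],s["joint_pos"],s["force"])
T={}
for n in C: T[n]=ctrl.read_camera(n)[:,:,::-1].copy();cv2.imwrite(f'pics/{n}1.png',T[n])
cv=[]
f=lambda P:r.apply(P)+p
cv=[(f(circ(18,60.6)),(0,0,255)),(f(circ(32,58.6)),(255,0,0))]
for d in range(0,360,30):
    a=np.radians(d);cv.append((f(np.array([[18*np.cos(a),18*np.sin(a),58.6],[32*np.cos(a),32*np.sin(a),58.6]])),(0,255,255) if d==0 else (0,255,0) if d==90 else (255,0,255)))
q={n:proj(n,f(np.array([[0,0,55.]])))[0].astype(int) for n in C};print(q)
a=[]
for n in C:
    x,y=q[n]-[20,20]
    a.append(np.hstack([crop(n,T[n],x,y,40,30,400,300,(),1.3),crop(n,T[n],x,y,40,30,400,300,cv,1.3)]))
cv2.imwrite('pics/m6.png',np.vstack(a))
```

```text
[474.731 116.781 268.757] [2.851 0.427 2.641] [ 0.125 -0.451  1.788  0.     1.293 -1.009] [ 0.198 -0.275 -1.503]
{'top': array([229, 253]), 'scene': array([359, 169])}
```

View pics/m6.png

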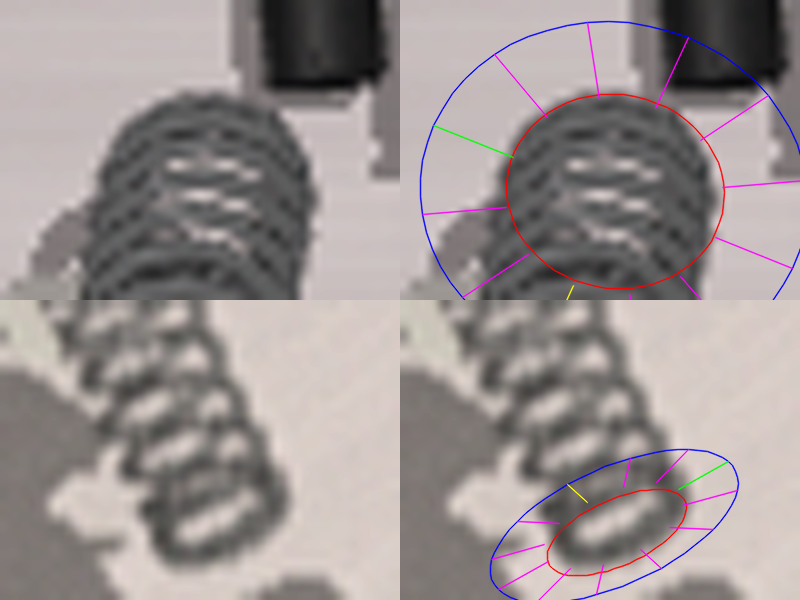

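The tail is hidden behind the spring in both views, which puts its tool angle at about 0–30°. The foot overlay agrees within about 1 px. I'll now go above the post and slide down, watching force.

Run:
```python
from h import *
go(bed([0,65,185]),bedtool(2.6))
```

```text
inc [-0.0407, -0.075, 0.0063] [-0.009, -0.008, -0.027] rows 1.3681181113590368
```

Request:
servo_tool(increments=[-0.0407,-0.075,0.0063,0,0,-0.027,255,-0.0407,-0.075,0.0063,0,0,-0.027,255,-0.0407,-0.075,0.0063,0,0,-0.027,255,-0.0407,-0.075,0.0063,0,0,-0.027,255])

```text
time: 6.45
eef_pos: [483.6, 32.4, 261.1]
tcp_rot: [2.861, 0.435, 2.67]
force: [0.6, 0.4, -0.8]
opening: 0.364
grip_force: 35.0
```

```bash
cat >> h.py <<'E'
def bp():
    p,r,s=cur();q=BR.inv().apply(p-V);rr=(BR.inv()*r)
    t=rr.apply([1,0,0]);print("bed pos",q,"psi",np.arctan2(t[1],t[0])%(2*np.pi),"tilt",np.arccos(np.clip(-rr.apply([0,0,1])[2],-1,1)),"F bed",BR.inv().apply(s["force"]),"tq",BR.inv().apply(s["torque"]),"t",s["time"],"j6",s["joint_pos"][5])
E
python3 - <<'E'
from h import *
bp();go(bed([0,65,185]),bedtool(2.6))
E
```

```text
bed pos [  0.121  65.264 185.417] psi 2.5997458436259486 tilt 0.011121611262999919 F bed [ 0.155  0.323 -0.964] tq [0.009 0.164 0.047] t 6.45 j6 -1.3121939761647012
inc [-0.0, -0.0003, 0.0004] [-0.008, -0.008, -0.0] rows 0.059485844573662294
```

Request:
servo_tool(increments=[0,0,0.012,-0.008,-0.008,0,255,0,0,0.018,-0.008,-0.008,0,255,0,0,0.024,-0.008,-0.008,0,255,0,0,0.03,-0.008,-0.008,0,255,0,0,0.03,-0.008,-0.008,0,255])

```text
time: 7.08
eef_pos: [497.9, 33.9, 234.0]
tcp_rot: [2.853, 0.442, 2.668]
force: [-0.6, -0.6, -1.5]
opening: 0.367
grip_force: 35.0
```

Run:
```python
from h import *
bp()
```

```text
bed pos [ -0.98   64.804 154.664] psi 2.599896979159981 tilt 0.0012266731196811985 F bed [-1.34  -0.494 -0.965] tq [0.001 0.202 0.012] t 7.075 j6 -1.3180598837655355
```

Request:
servo_tool(increments=[0,0,0.01,0,0,0,255,0,0,0.02,0,0,0,255,0,0,0.03,0,0,0,255,0,0,0.04,0,0,0,255,0,0,0.05,0,0,0,255,0,0,0.05,0,0,0,255])

```text
time: 7.82
eef_pos: [522.5, 37.1, 190.0]
tcp_rot: [2.854, 0.441, 2.668]
force: [0.0, -0.2, -1.1]
opening: 0.363
grip_force: 35.0
```

Run:
```python
from h import *
bp()
```

```text
bed pos [ -1.51   64.74  104.171] psi 2.5997319508103303 tilt 0.0022633291128145833 F bed [-0.56  -0.197 -0.982] tq [-0.013  0.182 -0.06 ] t 7.825 j6 -1.3142191708117816
```

Request:
servo_tool(increments=[0,0,0.01,0,0,0,255,0,0,0.02,0,0,0,255,0,0,0.025,0,0,0,255,0,0,0.03,0,0,0,255,0,0,0.03,0,0,0,255])

```text
time: 8.45
eef_pos: [537.6, 39.0, 165.0]
tcp_rot: [2.853, 0.442, 2.667]
force: [0.0, -0.1, -0.9]
opening: 0.364
grip_force: 35.0
```

Request:
servo_tool(increments=[0,0,0.002,0,0,0,255,0,0,0.004,0,0,0,255,0,0,0.005,0,0,0,255,0,0,0.005,0,0,0,255])

```text
time: 8.95
eef_pos: [540.5, 39.1, 162.0]
tcp_rot: [2.853, 0.445, 2.667]
force: [-1.8, -0.9, 2.7]
opening: 0.361
grip_force: 35.0
```

Run:
```python
from h import *
bp()
```

```text
bed pos [ 0.208 64.325 70.948] psi 2.6001735817750853 tilt 0.0020150856171476665 F bed [-0.266 -0.666  3.274] tq [-0.087  0.323 -0.021] t 8.95 j6 -1.3129458149122437
```

Contact occurs at 70.9 mm, as predicted for the tail on the rim. Now press lightly and twist.

Request:
servo_tool(increments=[0,0,0.003,0,0,-0.05,255,0,0,0.004,0,0,-0.11,255,0,0,0.004,0,0,-0.17,255,0,0,0.004,0,0,-0.23,255,0,0,0.004,0,0,-0.29,255,0,0,0.004,0,0,-0.35,255])

```text
time: 9.7
eef_pos: [542.3, 40.7, 161.2]
tcp_rot: [3.031, 0.516, 3.055]
force: [-11.8, 2.4, 12.4]
opening: 0.362
grip_force: 35.0
```

Run:
```python
from h import *
bp()
```

```text
bed pos [ 1.493 65.656 69.171] psi 2.9511792970786517 tilt 0.003515055859335561 F bed [-3.618  3.932 16.392] tq [ 0.688  0.919 -0.256] t 9.7 j6 -1.6639879399612758
```

Request:
servo_tool(increments=[0,0,0,0,0,-0.06,255,0,0,0,0,0,-0.12,255,0,0,0,0,0,-0.18,255,0,0,0,0,0,-0.24,255,0,0,0,0,0,-0.3,255,0,0,0,0,0,-0.36,255])

```text
time: 10.45
eef_pos: [542.2, 40.3, 160.6]
tcp_rot: [-3.044, 0.518, -2.813]
force: [-10.8, 0.9, 11.6]
opening: 0.362
grip_force: 35.0
```

Run:
```python
from h import *
bp()
```

```text
bed pos [ 1.148 65.354 68.775] psi 3.3110182809359254 tilt 0.0028044414961057532 F bed [-3.422  2.377 15.323] tq [ 0.502  0.902 -0.435] t 10.45 j6 -2.023836042497494
```

Request:
servo_tool(increments=[0,0,0,0,0,-0.06,255,0,0,0,0,0,-0.12,255,0,0,0,0,0,-0.18,255,0,0,0,0,0,-0.24,255,0,0,0,0,0,-0.3,255,0,0,0,0,0,-0.36,255,0,0,0,0,0,-0.42,255])

```text
time: 11.32
eef_pos: [542.0, 40.1, 160.4]
tcp_rot: [-2.83, 0.43, -2.35]
force: [-11.8, 0.4, 10.8]
opening: 0.363
grip_force: 35.0
```

Run:
```python
from h import *
bp()
```

```text
bed pos [ 0.857 65.167 68.701] psi 3.731077554636601 tilt 0.002136288801520136 F bed [-4.712  1.976 15.137] tq [ 0.376  1.019 -0.401] t 11.325 j6 -2.4438584819813527
```

Run:
```python
from h import *
p,r,s=cur()
f=lambda P:r.apply(P)+p
T={}
for n in C: T[n]=ctrl.read_camera(n)[:,:,::-1].copy();cv2.imwrite(f'pics/{n}2.png',T[n])
cv=[]
for d in range(0,360,30):
    a=np.radians(d);cv.append((f(np.array([[40*np.cos(a),40*np.sin(a),58.6],[44*np.cos(a),44*np.sin(a),58.6]])),(0,255,255) if d==0 else (0,255,0) if d==90 else (255,0,255)))
a=[]
for n in C:
    x,y=proj(n,f(np.array([[0,0,58.]])))[0].astype(int)-[28,21]
    a.append(crop(n,T[n],x,y,56,42,400,300,cv,1.8,20))
t1=cv2.imread('pics/top1.png');s1=cv2.imread('pics/scene1.png')
b=[crop("top",t1,205,240,48,36,400,300,(),1.3),crop("scene",s1,335,145,48,36,400,300,(),1.3)]
cv2.imwrite('pics/m7.png',np.vstack([np.hstack(a),np.hstack(b)]))
```

```text
(no output)
```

View pics/m7.png

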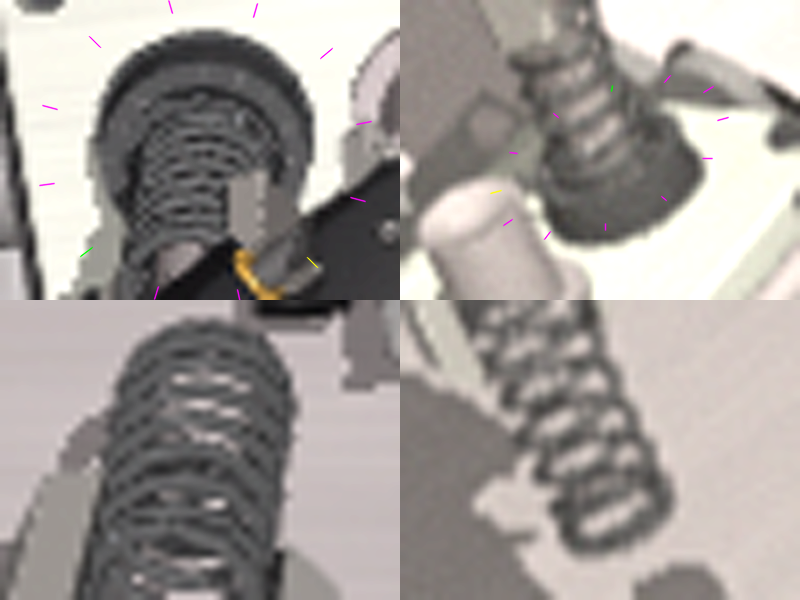

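The tail isn't visible in any view, so its tool angle is about -10 to 20°. I'll sample the rim brightness around the bare cup in the first pictures to locate the notch.

Run:
```python
from h import *
I={n:cv2.cvtColor(cv2.imread(f'pics/{n}0.png'),6).astype(np.float32) for n in C}
A=np.arange(90,271,6)
print("ang",A)
for n in C:
  for (sy,nm) in((65,"bare"),(-65,"fit")):
   for r_,z in((24,10),(21,6),(27,5)):
    P=bed(np.c_[r_*np.cos(np.radians(A)),sy+r_*np.sin(np.radians(A)),z+0*A])
    q=proj(n,P).astype(np.float32)
    print(n,nm,r_,z,cv2.remap(I[n],q[:,:1],q[:,1:],cv2.INTER_LINEAR).ravel().astype(int))
```

```text
ang [ 90  96 102 108 114 120 126 132 138 144 150 156 162 168 174 180 186 192
 198 204 210 216 222 228 234 240 246 252 258 264 270]
top bare 24 10 [64 64 64 67 64 64 52 72 74 74 82 90 94 96 97 96 91 84 68 68 69 73 67 67
 67 67 67 66 68 66 65]
top bare 21 6 [53 52 51 46 46 40 35 41 57 76 85 91 94 95 97 96 93 88 76 55 48 45 42 48
 47 54 51 56 61 61 62]
top bare 27 5 [71 69 68 65 65 65 64 66 90 81 79 88 94 96 97 95 90 78 68 68 71 67 75 78
 78 86 86 90 68 59 59]
top fit 24 10 [76 77 80 72 66 66 67 68 67 71 75 77 73 83 79 79 84 88 80 87 81 85 79 83
 82 86 88 86 84 85 86]
top fit 21 6 [72 71 67 64 65 62 62 66 67 72 73 84 74 81 82 82 83 81 80 88 83 79 86 85
 83 79 71 75 75 81 81]
top fit 27 5 [66 67 73 80 79 70 67 67 68 67 72 71 78 83 83 84 84 89 80 85 85 85 85 83
 85 89 87 91 94 97 90]
scene bare 24 10 [ 75  75  79 101 110 120 130 133 131 128 123 112  90  71  67  75  78  76
  83  82  78  78  78  83  84  74  74  74  76  77  74]
scene bare 21 6 [ 66  67  71  97 115 125 130 131 130 128 124 117 104  84  68  69  71  69
  69  70  70  74  79  79  77  78  78  76  72  70  71]
scene bare 27 5 [ 72  74  71  75  94 116 127 133 131 127 120 107  75  65  71  72  71  75
  77  79  95 110 118 122 113  90  70  58  57  61  66]
scene fit 24 10 [ 75  78  78  71  73  82  96 112 114 115 114 101  94  86  80  73  67  69
  79  80  76  75  74  73  74  76  76  76  74  76  77]
scene fit 21 6 [59 72 75 71 71 81 84 88 89 88 89 85 83 82 73 63 63 69 72 66 62 66 70 75
 77 76 78 78 76 75 73]
scene fit 27 5 [ 75  71  71  79  71  68  81  95 106 110 105  92  85  79  69  56  69  72
  73  74  75  84  94  96  81  75  67  60  60  62  65]
```

The rim is unbroken from 168° to 270°, with a gap around 126–160° (bed angle). The notch lies before my starting angle, so I'll turn back and continue past it.

Request:
servo_tool(increments=[0,0,-0.003,0,0,0.12,255,0,0,-0.003,0,0,0.27,255,0,0,-0.003,0,0,0.42,255,0,0,-0.003,0,0,0.57,255,0,0,-0.003,0,0,0.72,255,0,0,-0.003,0,0,0.87,255,0,0,-0.001,0,0,0.96,255,0,0,0,0,0,1.02,255])

```text
time: 12.42
eef_pos: [541.9, 38.1, 160.1]
tcp_rot: [2.909, 0.474, 2.786]
force: [-16.5, -4.4, 14.6]
opening: 0.362
grip_force: 35.0
```

Request:
servo_tool(increments=[0,0,0,0,0,0.06,255,0,0,0,0,0,0.11,255,0,0,0,0,0,0.16,255,0,0,0,0,0,0.21,255,0,0,0,0,0,0.26,255,0,0,0,0,0,0.31,255])

```text
time: 13.18
eef_pos: [541.7, 37.9, 160.2]
tcp_rot: [2.773, 0.381, 2.461]
force: [-13.8, -3.4, 13.2]
opening: 0.361
grip_force: 35.0
```

Run:
```python
from h import *
bp()
```

```text
bed pos [ 0.156 63.045 68.79 ] psi 2.401407332661398 tilt 0.00485045799488529 F bed [-5.665 -1.575 18.497] tq [-0.92   1.537  0.326] t 13.175 j6 -1.1121267798711651
```

Request:
servo_tool(increments=[0.001,0.001,0,0,0,0.05,255,0.001,0.001,0,0,0,0.1,255,0.001,0.001,0,0,0,0.15,255,0.001,0.001,0,0,0,0.2,255,0.001,0.001,0,0,0,0.25,255,0.001,0.001,0,0,0,0.3,255,0.001,0.001,0,0,0,0.35,255,0.001,0.001,0,0,0,0.4,255])

```text
time: 14.18
eef_pos: [542.0, 39.2, 157.9]
tcp_rot: [2.66, 0.213, 2.079]
force: [-2.5, -5.6, 0.0]
opening: 0.363
grip_force: 35.0
```

Run:
```python
from h import *
bp()
```

```text
bed pos [-0.575 64.205 66.572] psi 1.9999238693748946 tilt 0.004855947142121972 F bed [-2.786 -5.21   1.628] tq [-1.165  0.595  0.222] t 14.175 j6 -0.7073177156725345
```

The axial force collapsed and the tool dropped, so the tail is in the notch. Push it home.

Request:
servo_tool(increments=[0,0,0.002,0,0,-0.02,255,0,0,0.004,0,0,-0.03,255,0,0,0.006,0,0,-0.03,255,0,0,0.008,0,0,-0.03,255,0,0,0.008,0,0,-0.03,255])

```text
time: 14.8
eef_pos: [545.2, 40.1, 153.4]
tcp_rot: [2.666, 0.227, 2.108]
force: [-16.3, -3.7, 14.6]
opening: 0.362
grip_force: 35.0
```

Run:
```python
from h import *
bp()
```

```text
bed pos [ 0.101 64.729 61.062] psi 2.0318960604477434 tilt 0.003955807889616942 F bed [-7.126 -1.499 20.945] tq [-0.948  1.807  0.136] t 14.8 j6 -0.7385272942814499
```

Request:
servo_tool(increments=[0,0,0.001,0,0,-0.04,255,0,0,0.002,0,0,-0.08,255,0,0,0.002,0,0,0,255,0,0,0.002,0,0,0.06,255,0,0,0.002,0,0,0.0,255])

```text
time: 15.42
eef_pos: [546.1, 40.8, 153.1]
tcp_rot: [2.665, 0.227, 2.109]
force: [-22.3, -4.8, 19.4]
opening: 0.366
grip_force: 35.0
```

Run:
```python
from h import *
bp()
```

```text
bed pos [ 0.713 65.337 60.326] psi 2.032625607547293 tilt 0.002936504057492936 F bed [-10.011  -1.841  28.143] tq [-0.476  2.221 -0.191] t 15.425 j6 -0.7392571479111394
```

Request:
servo_tool(increments=[0,0,-0.001,0,0,0,255,0,0,-0.002,0,0,0,0,0,0,-0.002,0,0,0,0,0,0,-0.002,0,0,0,0,0,0,-0.002,0,0,0,0,0,0,-0.03,0,0,0,0,0,0,-0.06,0,0,0,0,0,0,-0.072,0,0,0,174,0,0,-0.072,0,0,0,174,0,0,-0.072,0,0,0,174])

```text
time: 16.68
eef_pos: [510.9, 36.9, 209.8]
tcp_rot: [2.666, 0.223, 2.108]
force: [-0.1, 0.7, -0.1]
opening: 0.72
grip_force: 0.0
```

Run:
```python
from h import *
bp();go(bed([0,65,110]),bedtool(2.03))
```

```text
bed pos [ -1.575  66.132 127.134] psi 2.0296611299854965 tilt 0.0020718173583467565 F bed [-0.033  0.747 -0.105] tq [-0.017  0.144  0.066] t 16.675 j6 -0.7413444272456559
inc [-0.0017, 0.0009, 0.0171] [-0.002, -0.001, -0.0] rows 0.2758967824412117
```

Request:
servo_tool(increments=[-0.0017,0.0009,0,0,0,0,174,-0.0017,0.0009,0,0,0,0,174,-0.0017,0.0009,0,0,0,0,174,-0.0017,0.0009,0.01,0,0,0,174,-0.0017,0.0009,0.018,0,0,0,174,-0.0017,0.0009,0.024,0,0,0,174,-0.0017,0.0009,0.028,0,0,0,174])

```text
time: 17.55
eef_pos: [526.6, 37.8, 187.1]
tcp_rot: [2.665, 0.224, 2.108]
force: [-1.0, -0.1, 0.1]
opening: 0.319
grip_force: 0.0
```

Run:
```python
from h import *
bp()
```

```text
bed pos [ 0.652 64.921 99.633] psi 2.0297850777201223 tilt 0.0009829971171527935 F bed [-0.82   0.054  0.581] tq [0.014 0.072 0.037] t 17.55 j6 -0.7418935460225865
```

Request:
servo_tool(increments=[0,0,0.003,0,0,0,174,0,0,0.006,0,0,0,174,0,0,0.008,0,0,0,174,0,0,0.01,0,0,0,174,0,0,0.011,0,0,0,174,0,0,0.011,0,0,0,174])

```text
time: 18.3
eef_pos: [532.0, 38.2, 180.2]
tcp_rot: [2.663, 0.226, 2.108]
force: [-6.0, -1.3, 7.1]
opening: 0.319
grip_force: 4.4
```

Run:
```python
from h import *
bp()
```

```text
bed pos [ 1.937 64.598 90.905] psi 2.030548005851034 tilt 0.002270963401369183 F bed [-1.752 -0.448  9.248] tq [-0.117  0.734  0.041] t 18.3 j6 -0.7414131324264582
```

Request:
servo_tool(increments=[0,0,0.002,0,0,0,174,0,0,0.003,0,0,0,174,0,0,0.003,0,0,0,174])

```text
time: 18.68
eef_pos: [533.4, 37.9, 180.6]
tcp_rot: [2.663, 0.228, 2.108]
force: [-16.8, -2.6, 16.8]
opening: 0.316
grip_force: 11.5
```

Run:
```python
from h import *
bp()
```

```text
bed pos [ 3.267 64.139 90.57 ] psi 2.031671681324222 tilt 0.004564061640581444 F bed [-6.318 -0.39  22.992] tq [-0.229  1.77  -0.095] t 18.675 j6 -0.7412475103726222
```

Spring is home: its top resists at 90.6 mm. Retreat, then go to the plate.

Request:
servo_tool(increments=[0,0,-0.03,0,0,0,174,0,0,-0.07,0,0,0,174,0,0,-0.11,0,0,0,0,0,0,-0.11,0,0,0,0])

```text
time: 19.18
eef_pos: [480.0, 31.1, 275.8]
tcp_rot: [2.657, 0.23, 2.106]
force: [-0.2, -0.3, -0.4]
opening: 0.497
grip_force: 0.0
```

Run:
```python
from h import *
for n,a in(("top",[(442.1,296.6),(503.9,276.8)]),("scene",[(226.5,302),(198,345.8)])):
    P=[ray(n,q,10) for q in a];d=P[0]-P[1];print(n,P,"mid",(P[0]+P[1])/2,np.linalg.norm(d),"yaw",np.arctan2(-d[0],d[1]))
for n,q in(("top",(478.4,287)),("scene",(210.6,315.5))):print(n,ray(n,q,50))
bp();go([446.5,-334.5,200],down(1.884))
```

```text
top [array([ 426.805, -271.446,   10.   ]), array([ 466.64 , -395.232,   10.   ])] mid [ 446.723 -333.339   10.   ] 130.03837956695975 yaw 0.3113436993242508
scene [array([ 427.278, -273.369,   10.   ]), array([ 467.941, -396.722,   10.   ])] mid [ 447.61  -335.045   10.   ] 129.88202282264393 yaw 0.31842741502276006
top [ 446.296 -333.54    50.   ]
scene [ 450.602 -336.32    50.   ]
bed pos [  4.24   64.462 199.977] psi 2.030547256726499 tilt 0.00920908204852498 F bed [-0.376 -0.272 -0.239] tq [-0.03   0.127  0.078] t 19.175 j6 -0.7509587290085191
inc [-0.2724, -0.2563, 0.025] [0.506, 0.171, 0.272] rows 5.998318868218548
```

Request:
servo_tool(increments=[-0.272,-0.256,0.025,0.506,0.171,0.272,0,-0.272,-0.256,0.025,0.506,0.171,0.272,0,-0.272,-0.256,0.025,0.506,0.171,0.272,0,-0.272,-0.256,0.025,0.506,0.171,0.272,0,-0.272,-0.256,0.025,0.506,0.171,0.272,0,-0.272,-0.256,0.025,0.506,0.171,0.272,0,-0.272,-0.256,0.025,0.506,0.171,0.272,0,-0.272,-0.256,0.025,0.506,0.171,0.272,0,-0.272,-0.256,0.025,0.506,0.171,0.272,0,-0.272,-0.256,0.025,0.506,0.171,0.272,0])

```text
time: 20.42
eef_pos: [445.7, -332.4, 195.8]
tcp_rot: [-3.134, -0.003, 1.887]
force: [0.2, 0.5, 0.1]
opening: 0.998
grip_force: 0.0
```

Run:
```python
from h import *
go([447,-334.3,80],down(1.885));go([447,-334.3,14],down(1.885))
```

```text
inc [-0.0025, 0.0015, 0.1158] [-0.007, -0.003, 0.002] rows 1.853783096391292
inc [-0.0027, 0.002, 0.1818] [-0.007, -0.003, 0.002] rows 2.9096490314947636
```

Request:
servo_tool(increments=[-0.0026,0.0018,0.06,-0.007,-0.003,0.002,0,-0.0026,0.0018,0.12,-0.007,-0.003,0.002,0,-0.0026,0.0018,0.155,-0.007,-0.003,0.002,0,-0.0026,0.0018,0.165,-0.007,-0.003,0.002,0,-0.0026,0.0018,0.165,-0.007,-0.003,0.002,0])

```text
time: 21.05
eef_pos: [446.7, -335.2, 31.0]
tcp_rot: [-3.141, 0.0, 1.883]
force: [0.4, -0.5, -0.0]
opening: 0.997
grip_force: 0.0
```

Run:
```python
from h import *
go([447,-334.3,14],down(1.885))
```

```text
inc [0.0007, 0.0006, 0.017] [-0.001, 0.0, -0.002] rows 0.27168000328616443
```

Request:
servo_tool(increments=[0.0007,0.0006,0.01,0,0,-0.002,0,0.0007,0.0006,0.0165,0,0,-0.002,0,0.0007,0.0006,0.0165,0,0,-0.002,0,0.0007,0.0006,0.0165,0,0,-0.002,255,0.0007,0.0006,0.0165,0,0,-0.002,255,0.0007,0.0006,0.0165,0,0,-0.002,255,0.0007,0.0006,0.0165,0,0,-0.002,255,0.0007,0.0006,0.0165,0,0,-0.002,255,0.0007,0.0006,0.0165,0,0,-0.002,255,0.0007,0.0006,0.0165,0,0,-0.002,255], force=40)

```text
time: 22.3
eef_pos: [446.7, -334.4, 13.7]
tcp_rot: [-3.141, -0.001, 1.885]
force: [1.0, -0.7, -0.4]
opening: 0.529
grip_force: 40.0
```

Request:
servo_tool(increments=[0,0,0,0,0,0,255,0,0,0,0,0,0,255])

```text
time: 22.55
eef_pos: [446.7, -334.4, 13.7]
tcp_rot: [-3.141, -0.001, 1.885]
force: [1.4, 0.6, -1.5]
opening: 0.529
grip_force: 40.0
```

Run:
```python
from h import *
p,r,s=cur();print(s["eef_pos"],s["tcp_rot"],s["opening"],s["grip_force"],s["force"])
# hole/bore positions via new pictures not needed
```

```text
[ 446.725 -334.359   13.71 ] [-3.141 -0.001  1.885] 0.5294600349615765 39.999702681961935 [ 1.378  0.617 -1.464]
```

Request:
servo_tool(increments=[0,0,-0.04,0,0,0,255,0,0,-0.1,0,0,0,255,0,0,-0.16,0,0,0,255,0,0,-0.22,0,0,0,255,0,0,-0.25,0,0,0,255,0,0,-0.25,0,0,0,255])

```text
time: 23.3
eef_pos: [447.0, -335.3, 265.7]
tcp_rot: [3.141, 0.003, 1.884]
force: [-0.2, 0.2, -5.6]
opening: 0.53
grip_force: 40.0
```

Run:
```python
from h import *
bp();go(bed([0,0,165]),bedtool(np.pi/2))
```

```text
bed pos [ -71.207 -294.333  231.814] psi 1.7289879592708401 tilt 0.5228894989571 F bed [-2.941  0.263 -4.823] tq [-0.051 -0.098 -0.006] t 23.3 j6 -1.057981797019291
inc [0.2725, 0.1464, 0.0215] [-0.522, -0.044, 0.177] rows 4.961708995028531
```

Request:
servo_tool(increments=[0.06,0.03,0,-0.15,-0.013,0.05,255,0.11,0.06,0,-0.3,-0.026,0.1,255,0.17,0.09,0,-0.45,-0.035,0.15,255,0.22,0.12,0.01,-0.522,-0.044,0.177,255,0.26,0.14,0.018,-0.522,-0.044,0.177,255,0.2725,0.1464,0.0215,-0.522,-0.044,0.177,255,0.2725,0.1464,0.0215,-0.522,-0.044,0.177,255,0.2725,0.1464,0.0215,-0.522,-0.044,0.177,255])

```text
time: 24.3
eef_pos: [500.9, -30.7, 239.7]
tcp_rot: [2.624, -0.005, 1.704]
force: [0.1, -0.2, -3.9]
opening: 0.528
grip_force: 40.0
```

Run:
```python
from h import *
bp();go(bed([0,0,132]),bedtool(np.pi/2))
```

```text
bed pos [ -2.943   0.41  162.454] psi 1.5682384606439432 tilt 0.007144089091707611 F bed [-1.905 -0.208 -3.43 ] tq [-0.062  0.506  0.071] t 24.3 j6 -0.48497177530490165
inc [-0.0005, 0.0031, 0.0304] [-0.006, -0.004, -0.003] rows 0.4895781398303036
```

Request:
servo_tool(increments=[-0.0005,0.0031,0.015,-0.006,-0.004,-0.003,255,-0.0005,0.0031,0.0304,-0.006,-0.004,-0.003,255,-0.0005,0.0031,0.0304,-0.006,-0.004,-0.003,255,-0.0005,0.0031,0.0304,-0.006,-0.004,-0.003,255])

```text
time: 24.8
eef_pos: [519.6, -28.6, 217.3]
tcp_rot: [2.614, 0.001, 1.704]
force: [-0.8, 0.2, -4.8]
opening: 0.53
grip_force: 40.0
```

Run:
```python
from h import *
bp();go(bed([0,0,118]),bedtool(np.pi/2))
```

```text
bed pos [  2.109   0.051 133.646] psi 1.571663529236871 tilt 0.003883547028952478 F bed [-3.081  0.305 -3.806] tq [-0.012  0.552  0.038] t 24.8 j6 -0.4792800097236761
inc [-0.0, -0.0022, 0.0156] [0.004, 0.001, 0.001] rows 0.25260512107916344
```

Request:
servo_tool(increments=[0,-0.002,0.002,0.003,0.001,0.001,255,0,-0.0022,0.008,0.003,0.001,0.001,255,0,-0.0022,0.014,0.003,0.001,0.001,255,0,-0.0022,0.018,0.003,0.001,0.001,255,0,-0.0022,0.018,0.003,0.001,0.001,255])

```text
time: 25.42
eef_pos: [526.7, -27.1, 200.1]
tcp_rot: [2.617, -0.001, 1.705]
force: [0.8, -0.5, -4.5]
opening: 0.533
grip_force: 40.0
```

Run:
```python
from h import *
bp();go(bed([0,0,118]),bedtool(np.pi/2))
```

```text
bed pos [ -0.211   0.614 115.181] psi 1.5713036529068032 tilt 0.001211043236514176 F bed [-1.655 -0.642 -4.254] tq [-0.006  0.544  0.061] t 25.425 j6 -0.4785172527714907
inc [-0.0006, 0.0002, -0.0028] [0.001, -0.001, 0.001] rows 0.04628725203571119
```

Request:
servo_tool(increments=[-0.0003,0,0.002,0,0,0,255,-0.0006,0,0.005,0,0,0,255,-0.0006,0,0.008,0,0,0,255,-0.0006,0,0.01,0,0,0,255,-0.0006,0,0.01,0,0,0,255])

```text
time: 26.05
eef_pos: [531.8, -27.1, 192.1]
tcp_rot: [2.617, -0.0, 1.705]
force: [-0.2, -1.1, -4.1]
opening: 0.528
grip_force: 40.0
```

Run:
```python
from h import *
bp()
```

```text
bed pos [  0.131  -0.133 105.669] psi 1.5714252837687674 tilt 0.0014158295223323548 F bed [-2.384 -1.04  -3.4  ] tq [-0.035  0.533 -0.055] t 26.05 j6 -0.47938259260759813
```

Request:
servo_tool(increments=[0,0,0.001,0,0,0,255,0,0,0.002,0,0,0,255,0,0,0.003,0,0,0,255,0,0,0.003,0,0,0,255])

```text
time: 26.55
eef_pos: [532.4, -26.9, 191.7]
tcp_rot: [2.617, 0.001, 1.705]
force: [-12.6, 0.5, 7.1]
opening: 0.529
grip_force: 40.0
```

Run:
```python
from h import *
bp()
```

```text
bed pos [  0.483   0.007 105.002] psi 1.5721641235166346 tilt 0.0010728934579888301 F bed [-7.172  2.174 12.322] tq [-0.05   1.806 -0.25 ] t 26.55 j6 -0.47852138585643855
```

Plate is seated (about 16 N over its weight at the expected height). Release and back out along the post axis.

Request:
servo_tool(increments=[0,0,-0.0015,0,0,0,255,0,0,-0.0015,0,0,0,0,0,0,-0.0015,0,0,0,0,0,0,-0.0015,0,0,0,0,0,0,-0.0015,0,0,0,0,0,0,-0.0015,0,0,0,0,0,0,-0.04,0,0,0,0,0,0,-0.1,0,0,0,0,0,0,-0.15,0,0,0,0,0,0,-0.15,0,0,0,0,0,0,-0.15,0,0,0,0])

```text
time: 27.92
eef_pos: [458.6, -37.1, 318.4]
tcp_rot: [2.618, -0.001, 1.704]
force: [-0.5, 0.3, -0.5]
opening: 1.0
grip_force: 0.0
```

Run:
```python
from h import *
bp()
T={n:ctrl.read_camera(n)[:,:,::-1].copy() for n in C}
cv=[]
f=lambda P:bed(P)
for z,hx,hy,c in((100,30,95,(0,0,255)),(140,25,25,(255,0,0))):
    cv.append((f(np.array([[hx,hy,z],[hx,-hy,z],[-hx,-hy,z],[-hx,hy,z],[hx,hy,z]])),c))
a=[crop("top",T["top"],235,170,160,120,400,300,cv),crop("scene",T["scene"],270,165,160,120,400,300,cv)]
b=[crop("top",T["top"],235,170,160,120,400,300),crop("scene",T["scene"],270,165,160,120,400,300)]
cv2.imwrite('pics/m8.png',np.vstack([np.hstack(a),np.hstack(b)]))
```

```text
bed pos [ -0.603  -0.279 251.969] psi 1.570900789330889 tilt 0.0009150495290570777 F bed [-0.643  0.364 -0.249] tq [-0.007  0.211  0.046] t 27.925 j6 -0.5056591177341099
```

View pics/m8.png

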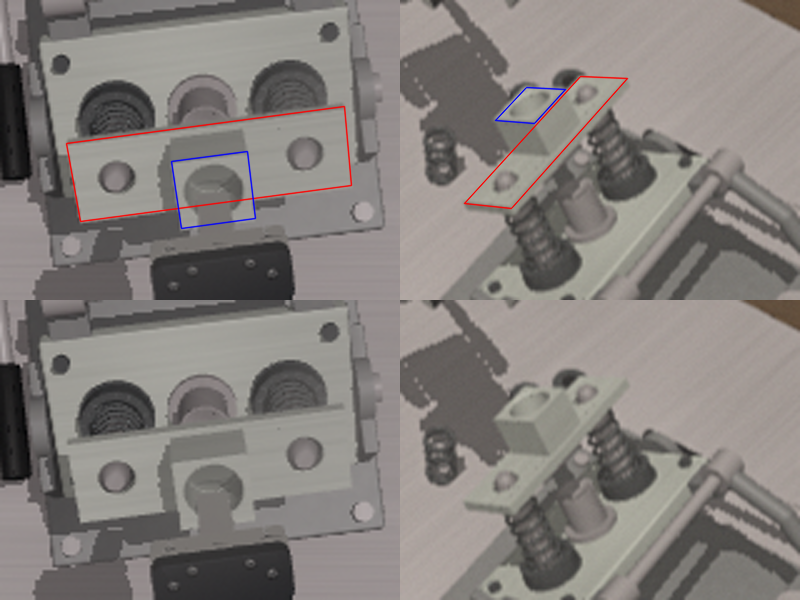

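The plate lies on both springs and its edges match the predicted outline in both views. The post ends show in both holes, at (116,177) and (305,153) in the top crop. The gripper is clear, so I'm handing it in.

```bash
python3 -c "
from workcell import ctrl
print(ctrl.finish_job())"
```

```text
the job is handed in; nothing more can be done
None
```

I handed the job in: the tailed spring is home on the bare (left) post with its tail in the notch, the die plate lies flat on both springs, and the other items were left alone; no verdict came back.

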